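Clamp a mini PC with the pull knob, snap its cover home, release it

ROBOT

A 6-joint arm with a two-finger parallel gripper is mounted at the origin on the work surface. World frame = base frame: x ahead of the robot, y to its left, z up, the work surface at z = 0. Lengths are in mm, angles in degrees, forces in N, time in s.
With the tool pointing down it reaches from about 350 to 850 mm from the base axis. Payload 8.1 kg.
Tool frame: the origin (TCP) lies midway between the tips of the shut fingers; the grasp point (between the pads) lies 19 mm behind it; z points along the fingers, y is the direction in which the jaws open and shut (so a half turn about z gives the same grasp; the last joint's range is limited). The gripper opens to 85 mm and grips with 20 to 120 N. Pads are 22 mm wide; open, the fingers measure 114 mm over their backs; the gripper's body (76 mm by 85 mm) begins 54 mm behind the grasp point. The pads swing forward as they close: fully open they stand 13 mm farther back than shut.
Start: joints at [-72.502, 7.471, 85.268, -0, 87.261, -4.893], TCP at [228.577, -554.759, 231.292] pointing down, gripper open.
Joint ranges: [-169.43, 169.43], [-51.17, 129.36], [1.28, 143.12], [-76.62, 256.62], [0, 156.53], [-152.29, 152.29]. Speed limits (degrees/s): [136.94, 136.94, 159.86, 180, 180, 180].

INTERFACE

Orientations are given as [roll, pitch, yaw] about the fixed x, y, z axes, in that order (R = Rz(yaw) Ry(pitch) Rx(roll)).
In Python, from bench import telemetry, snapshot, camera_params, job gives the robot as it stands. The module is installed in compiled form; this text tells all that it offers.
- The arm moves only by the shell command python3 -m jog 'ROWS' [FORCE]. ROWS is JSON, a list that holds one entry, the list of rows, each a list of 7 numbers: the shift along the tool's x, y, z in units of 50 mm (1.0 is 50 mm), then the turn, a rotation vector about the tool's x, y, z in units of 2 pi rad (1.0 is 2 pi rad), then the opening, from 0 (shut) to 1 (fully open). In form: [[[dx, dy, dz, rx, ry, rz, claw], ...]]. A call has 1 to 12 rows; each row shifts and turns the commanded pose from where the row before left it, along the tool's axes as they then stand; what a row does not reach is not made up. A row lasts 1/8 s, in which the tool goes at most 62.5 mm and 10.7 degrees, less where a joint would pass 70% of its speed; a pose out of reach is approached as far as the arm can. A call with a number of a shift or a turn outside -1 to 1 is refused whole. A call with a gripper value outside its range is refused whole. The fingers move at their own pace and stop on an object; FORCE is the grip in N (left out, the last holds). Time passes only in rows, so rows that do not move let the fingers close. It gives the time, the measured TCP pose, the force and the opening at its end, in the units of the state.
- telemetry.sense(): the state, without advancing time (a new reading comes with each control period).
- snapshot(name): name is "side" or "top"; returns (picture, depth): 400x640x3 uint8, red, green, blue; 400x640 float32, mm along the optical axis (not along the pixel's ray), 0 where there is no reading.
- camera_params(name): a dict with "K" (3x3 intrinsics, pixels), "D" ([k1, k2, p1, p2, k3] as OpenCV has them; the pictures are not rectified), "extrinsics" (4x4, takes a point from camera to world coordinates). Camera axes: x right, y down, z forward; pixel columns grow to the right and rows downward; lengths in mm; the calibration is good to about 2 mm. A picture is of the moment at which its call begins. camera_params takes no time and is no camera call.
- job.hand_in(): hands the job in, once; it reports no verdict.
The state is a dict: "time": time; "joint_pos": joint angles; "qd": joint speeds; "joint_efforts": joint torques, N m; "tool_pos": TCP position; "tcp_rot": TCP orientation; "ft_force": force on the tool from outside, world axes, zero at the start; "wrist_torque": the same for the moment, N m; "finger_gap": finger opening in mm.
Only numpy, scipy, OpenCV 4.12 (cv2) and the standard library are available. Lean on these libraries where they do the work, as an engineer would, in place of code of your own. Each camera call takes 0.05 s, during which the arm holds its last target. There are 200 camera calls.

TASK

The mini PC in the clamping nest still has its cover standing proud. Pull the nest's knob out until it drops into its detent and stays out by itself, clamping the PC, without straining it against its end, then press the cover straight down with the pressing block, not with the gripper itself and no harder than it needs, until it has clicked home on all sides, and then push the knob fully back in so that the PC is free to be taken out. Leave the PC in the nest, the pressing block standing upright on the bench, and the other things where they are.

Things in the scene. Friction and masses are not known exactly. Their poses are not given: they have to be found in the camera images.
- nest: Clamping nest bolted to the bench: aluminium housing 155 mm wide, x = -85 to +130 mm, top face 60 mm above the bench, foot plate 225 x 185 mm. Origin on the bench under the clamped PC's middle; x points away from the knob, z up. On top: white side rails (18 mm high, inner faces y = +-62 mm), white front stops (22 mm high, faces to the PC at x = -59 mm), behind the PC a sprung steel jaw that the knob's rod draws to -x.
- clamp_knob (a joint): Pull of the knob to the nest's -x, in m; 0 = in (hard end), jaw open. Slides with 1 N; the jaw meets the PC at 3 to 13 mm (4 to 5 N more). A sprung detent must be passed, set differently each time, 12 to 32 mm out: up to 20 N, then it runs out by itself to rest 6 to 8 mm on; the hard end is at 8 mm, over 25 N of pull there strains it. Short of the detent it slips back. Pushing in: up to 16 N at first, then little.
- knob_head (a point): Middle of the knob's head, on its axis, 36 mm above the bench; moves with it (x = -133 mm in the nest's frame when in, down to -173 mm when out). Black mushroom head 48 mm across, 24 mm thick along x, its flattish front 36 mm across looking to -x, on a 14 mm steel rod along x. When in, 28 mm of rod lie bare between head and bushing. Axes as the nest's.
- pc_rim (a point): Centre of the top rim of the mini PC's case: black, 118 x 118 mm, 42 mm high (bottom 42 mm below this point), 0.75 kg. It stands on the nest's top, loose, slides easily, 1 to 10 mm off the front stops until clamped. Axes nearly the nest's, z up.
- cover_top (a point): Centre of the cover's flat top. Grey plate 118 x 118 x 6 mm, 0.12 kg; four legs (y = +-48, x = +-32 mm) rest on sprung catches in the PC. Top at the start 13 mm above the rim point, clicked home 6 mm, the plate lying on the rim. Pressed level it takes 10 to 20 N, gives way within 4 mm, then stops hard; pressed off its middle only one side clicks. Over 55 N damages it. Axes as the PC's.
- block_mid (a point): Pressing block, on its upright axis half-way up (45.5 mm above its underside). White nylon foot 90 x 60 x 20 mm (long side along its x, flat underside); on it a wooden stem 56 x 20 mm up to 56 mm, then a grip bar 78 mm long (x), 28 mm thick (y), 55 to 91 mm above the underside. 0.26 kg. It starts upright on the bench, z up.
Not all that is in view belongs to the job. What is shaped like the part that bears block_mid but blue or red is not meant.

How it is judged:
By the outcome, as a careful person would: the job done as asked, in the order asked, and still so for the second after the job is handed in, with the robot touching nothing.
It also fails if it takes over 72 s, if anything falls off the work surface, if the arm or the gripper's body presses on something with over 40 N, if the wrist force passes 120 N, or if a joint passes its speed limit or range.

## Working session

There is one attempt and no reset: what is moved stays moved. The work goes in short steps, Python scripts to look and compute and a shell command to move; the robot and the scene stay as the last step left them, time stands still between calls to the robot, and variables do not carry over. Pictures are saved under pics/ and viewed, about 8 in all and at most 12, crops included, and the job is handed in when it is done.

```bash
mkdir -p pics
cat > h.py <<'E'
import numpy as np, cv2
from bench import telemetry, snapshot, camera_params
def shot(n):
    p,d=snapshot(n); np.savez(f'{n}.npz',p=p,d=d); return p,d
def world(n,d):
    c=camera_params(n);K=np.array(c['K']);D=np.array(c['D']);E=np.array(c['extrinsics'])
    h,w=d.shape;u,v=np.meshgrid(np.arange(w),np.arange(h))
    q=cv2.undistortPoints(np.stack([u,v],-1).reshape(-1,1,2).astype(float),K,D).reshape(h,w,2)
    P=np.dstack([q*d[...,None],d]); W=P@E[:3,:3].T+E[:3,3]; W[d==0]=np.nan; return W
def save(p,f): cv2.imwrite('pics/'+f,cv2.cvtColor(p,cv2.COLOR_RGB2BGR))
E
python3 - <<'E'
from h import *
for n in('top','side'):
    p,d=shot(n); save(p,n+'0.png'); c=camera_params(n); print(np.round(c['extrinsics'],2).tolist(),np.round(c['K'],0).tolist())
print(telemetry.sense())
E
```

```text
[[0.01, -1.0, 0.07, 364.44], [-1.0, -0.01, -0.01, -28.13], [0.01, -0.07, -1.0, 1513.82], [0.0, 0.0, 0.0, 1.0]] [[507.0, 0.0, 323.0], [0.0, 507.0, 202.0], [0.0, 0.0, 1.0]]
[[-0.82, -0.27, 0.5, -133.51], [-0.57, 0.42, -0.7, 791.79], [-0.02, -0.86, -0.5, 665.85], [0.0, 0.0, 0.0, 1.0]] [[407.0, 0.0, 315.0], [0.0, 407.0, 196.0], [0.0, 0.0, 1.0]]
{'time': 0.1, 'joint_pos': array([-7.25021926e+01,  7.51138121e+00,  8.53243184e+01,  1.58406374e-03,
        8.72617479e+01, -4.89484899e+00]), 'qd': array([ 0.0047254 , -0.13604744, -0.17344808,  0.00462187,  0.10633169,
        0.01729072]), 'joint_efforts': array([ 8.11896898e-04, -5.70953822e+01, -5.01940155e+01, -1.33461290e-04,
        8.22821312e-03, -9.40334701e-06]), 'tool_pos': array([ 228.43158618, -554.26885681,  230.33082209]), 'tcp_rot': array([-1.79903043e+02, -9.89128716e-03,  2.23925710e+01]), 'ft_force': array([ 0.51678382,  0.10941771, -0.45263619]), 'wrist_torque': array([-0.02128596,  0.00605426, -0.01710105]), 'finger_gap': 85.50236441253624}
```

View pics/top0.png

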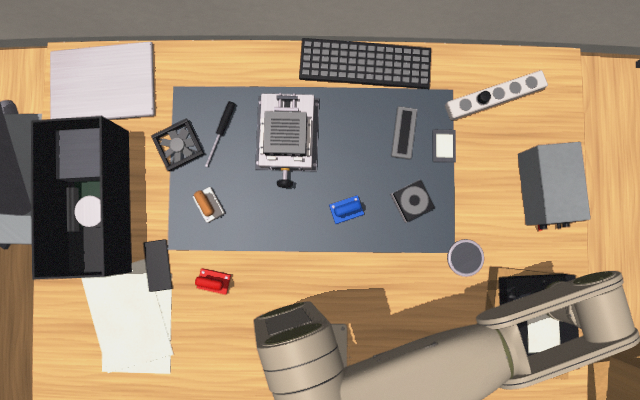

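View pics/side0.png

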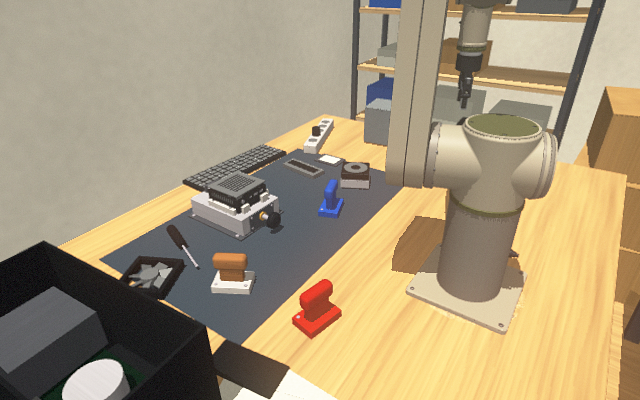

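The top view shows the nest at (287,131) and its knob at (286,183). There are three candidates for the block: white and wood at (208,204), blue at (347,209) and red at (213,281). The description fits the white and wood one. The side view shows it at (232,272), with the knob at (272,219).

Run:
```python
from h import *
z=np.load('top.npz');p,d=z['p'],z['d'];W=world('top',d)
a=cv2.resize(p[85:230,180:330],None,fx=4,fy=4,interpolation=cv2.INTER_CUBIC); save(a,'crop1.png')
def rect(m,t):
    q=W[m]; 
    r=cv2.minAreaRect(q[:,:2].astype(np.float32)); print(t,len(q),'med',np.round(np.nanmedian(q,0),1),'rect',np.round(r[0],1),np.round(r[1],1),round(r[2],1))
u,v=np.meshgrid(np.arange(640),np.arange(400))
def box(u0,u1,v0,v1): return (u>=u0)&(u<u1)&(v>=v0)&(v<v1)&~np.isnan(W[...,2])
Z=W[...,2]
b=box(185,232,180,228)
rect(b&(Z>80)&(Z<100),'bar'); rect(b&(Z>12)&(Z<30),'foot')
n=box(245,325,85,200)
rect(n&(Z>107)&(Z<125),'cover')
for lo,hi in((54,66),(72,86),(107,125)): rect(n&(Z>lo)&(Z<hi),(lo,hi))
k=box(272,300,165,192);rect(k&(Z>20)&(Z<75),'knob')
rect(k&(Z>46)&(Z<75),'knobhi')
# same from side
z=np.load('side.npz');d=z['d'];W=world('side',d);Z=W[...,2]
rect(box(205,260,245,300)&(Z>85)&(Z<100),'bar s')
rect(box(205,260,245,300)&(Z>15)&(Z<25),'foot s')
rect(box(200,275,165,215)&(Z>109)&(Z<125),'cover s')
rect(box(255,285,205,235)&(Z>10)&(Z<65)&(W[...,0]<600),'knob s')
```

```text
bar 242 med [458.9 304.2  89.8] rect [458. 305.] [77. 28.] 27.1
foot 331 med [454.8 293.3  20.1] rect [457.6 305.9] [92.8 59. ] 29.9
cover 1713 med [656.   73.8 115.2] rect [656.7  74.8] [119.  117.5] 89.2
(54, 66) 1423 med [709.5  72.2  60.1] rect [646.2  75.7] [156.  272.8] 88.8
(72, 86) 467 med [658.8  71.6  79.3] rect [681.2  75. ] [145.1 195.2] 89.1
(107, 125) 1713 med [656.   73.8 115.2] rect [656.7  74.8] [119.  117.5] 89.2
knob 292 med [546.3  75.8  52.8] rect [540.   75.6] [63.  81.7] 0.6
knobhi 200 med [532.8  75.9  55.9] rect [540.7  74.3] [61.5 79.1] 0.6
bar s 248 med [450.9 310.1  89.5] rect [453.4 308.6] [74.5 26.5] 31.8
foot s 480 med [440.9 318.4  20. ] rect [454.9 309.1] [91.6 62.8] 29.3
cover s 839 med [649.7  83.5 114.5] rect [655.3  77. ] [120.6 121.2] 88.8
knob s 521 med [561.7  83.   41.6] rect [554.2  69.1] [ 72.8 108.5] 43.9
```

View pics/crop1.png

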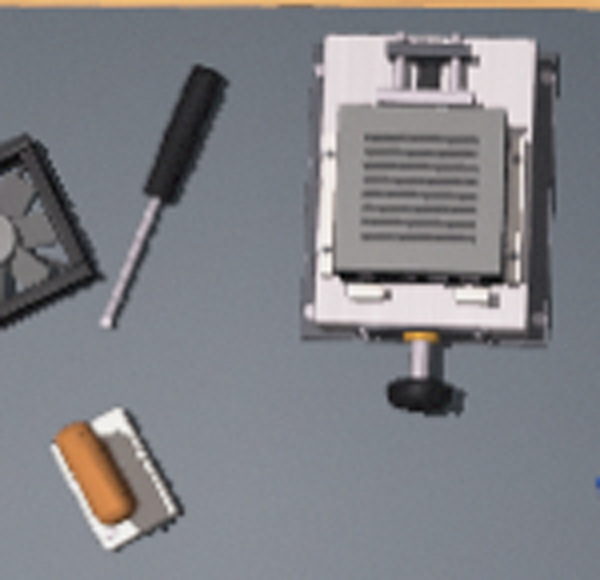

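The crop confirms the block: white foot with a wooden bar, its long axis about 30° from world x. Next I'll refine the knob and the nest axis.

Run:
```python
from h import *
for n in('top','side'):
    z=np.load(n+'.npz');W=world(n,z['d']);X,Y,Z=W[...,0],W[...,1],W[...,2]
    s=(Z>48)&(Z<68)&(X>480)&(X<560)&(abs(Y-76)<40); q=W[s]
    print(n,'knob',len(q),np.round(np.percentile(q,[2,50,98],axis=0),1).tolist())
    s=(Z>25)&(Z<68)&(X>490)&(X<545)&(abs(Y-76)<40); q=W[s]
    print(' all',np.round(np.percentile(q,[2,50,98],axis=0),1).tolist())
    s=(Z>57)&(Z<63)&(X>560)&(X<800)&(abs(Y-76)<90); q=W[s].astype(np.float32)
    print(' top face',cv2.minAreaRect(q[:,:2]),np.round(np.percentile(q,[1,99],axis=0),1).tolist())
    for lo,hi in((75,80),(80,86)):
        s=(Z>lo)&(Z<hi)&(X>560)&(X<800)&(abs(Y-76)<90); q=W[s]
        print(' ',lo,np.round(np.percentile(q,[1,50,99],axis=0),1).tolist())
```

```text
top knob 96 [[510.1, 60.1, 48.5], [521.0, 77.8, 55.2], [532.6, 95.6, 65.4]]
 all [[508.8, 55.5, 32.6], [521.1, 76.1, 52.7], [543.6, 98.7, 64.2]]Traceback (most recent call last):
  File "<stdin>", line 9, in <module>
cv2.error: OpenCV(4.12.0) /io/opencv/modules/imgproc/src/convhull.cpp:143: error: (-215:Assertion failed) total >= 0 && (depth == CV_32F || depth == CV_32S) in function 'convexHull'
```

```bash
python3 -m jog '[[[0,0,0,0,0,0.0207,1],[0,0,0,0,0,0.0207,1],[0,0,0,0,0,0.0208,1],[0.45,-0.97,0,0,0,0,1],[0.45,-0.97,0,0,0,0,1],[0.45,-0.97,0,0,0,0,1],[0.45,-0.97,0,0,0,0,1],[0.45,-0.97,0,0,0,0,1],[0.45,-0.97,0,0,0,0,1],[0.45,-0.97,0,0,0,0,1],[0.45,-0.97,0,0,0,0,1],[0.45,-0.97,0,0,0,0,1]]]' 60
python3 -m jog '[[[0.45,-0.97,0,0,0,0,1],[0.45,-0.97,0,0,0,0,1],[0.45,-0.97,0,0,0,0,1],[0.45,-0.97,0.3,0,0,0,1],[0,0,0,0,0,0,1],[0,0,0,0,0,0,1]]]'
```

```text
time: 1.6
tool_pos: [431.3, -116.5, 231.1]
tcp_rot: [180.0, 0.0, -0.0]
ft_force: [0.7, -0.2, 0.4]
finger_gap: 85.5
time: 2.35
tool_pos: [520.6, 75.7, 215.8]
tcp_rot: [180.0, 0.1, 0.1]
ft_force: [1.1, 0.4, 0.6]
finger_gap: 85.3
```

```bash
python3 -m jog '[[[0,-0.02,0.98,0,0,0,1],[0,0,0.98,0,0,0,1],[0,0,0.98,0,0,0,1],[0,0,0.6,0,0,0,1],[0,0,0.5,0,0,0,1],[0,0,0,0,0,0,1],[0,0,0,0,0,0,1]]]'
python3 - <<'E'
from h import *
p,d=shot('side'); save(cv2.resize(p[120:260,180:340],None,fx=4,fy=4,interpolation=cv2.INTER_CUBIC),'s2.png')
E
```

```text
time: 3.22
tool_pos: [522.0, 76.0, 15.8]
tcp_rot: [180.0, -0.1, -0.1]
ft_force: [1.0, -0.7, 0.9]
finger_gap: 85.3
```

View pics/s2.png

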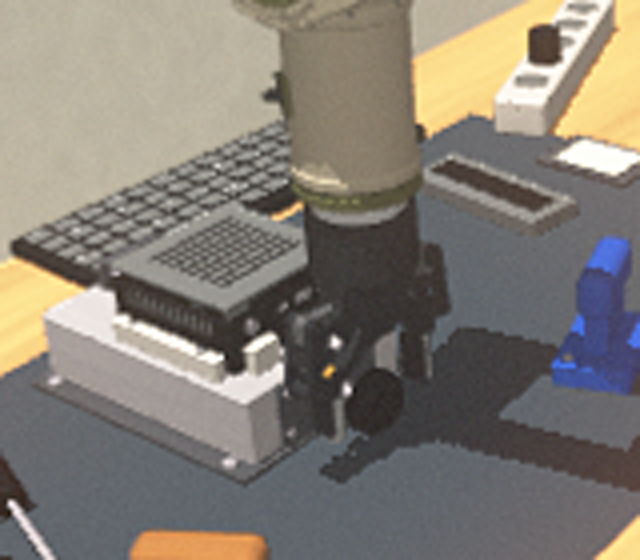

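The side view shows the fingers either side of the knob head, at about (340,400) and (425,345), with the head at (372,400). I'll grip it now.

```bash
python3 -m jog '[[[0,0,0.08,0,0,0,0],[0,0,0,0,0,0,0],[0,0,0,0,0,0,0],[0,0,0,0,0,0,0],[0,0,0,0,0,0,0],[0,0,0,0,0,0,0]]]' 60
```

```text
time: 4.03
tool_pos: [521.4, 78.7, 11.6]
tcp_rot: [-179.8, -0.0, 0.0]
ft_force: [-4.8, 7.7, 9.7]
finger_gap: 45.0
```

```bash
for i in 1; do python3 -m jog '[[[-0.04,-0.03,0,0,0,0,0],[-0.04,-0.03,0,0,0,0,0],[-0.04,0,0,0,0,0,0],[0,0,0,0,0,0,0]]]'; python3 -m jog '[[[-0.04,0,0,0,0,0,0],[-0.04,0,0,0,0,0,0],[0,0,0,0,0,0,0]]]'; done
```

```text
time: 4.53
tool_pos: [516.3, 78.9, 11.6]
tcp_rot: [179.9, -0.1, -0.0]
ft_force: [-0.5, -5.5, 7.5]
finger_gap: 45.1
time: 4.9
tool_pos: [512.7, 79.0, 11.6]
tcp_rot: [179.9, -0.2, -0.0]
ft_force: [2.1, -5.8, 6.8]
finger_gap: 45.4
```

```bash
python3 -m jog '[[[-0.03,0.02,-0.03,0,0,0,0],[-0.03,0,0,0,0,0,0],[0,0,0,0,0,0,0]]]'; python3 -m jog '[[[-0.03,0,0,0,0,0,0],[0,0,0,0,0,0,0]]]'
```

```text
time: 5.28
tool_pos: [508.1, 79.0, 11.8]
tcp_rot: [-180.0, -0.0, 0.0]
ft_force: [4.1, 1.8, -3.3]
finger_gap: 45.3
time: 5.52
tool_pos: [507.2, 79.0, 11.8]
tcp_rot: [-180.0, -0.1, 0.0]
ft_force: [7.4, 2.8, -7.0]
finger_gap: 45.1
```

```bash
python3 -m jog '[[[-0.03,0,0,0,0,0,0],[0,0,0,0,0,0,0]]]'; python3 -m jog '[[[-0.03,0,0,0,0,0,0],[0,0,0,0,0,0,0]]]'
```

```text
time: 5.78
tool_pos: [506.5, 79.0, 11.9]
tcp_rot: [-180.0, -0.2, -0.0]
ft_force: [11.8, 2.3, -9.9]
finger_gap: 45.0
time: 6.02
tool_pos: [505.7, 79.0, 11.9]
tcp_rot: [-180.0, -0.3, -0.0]
ft_force: [16.1, 3.6, -13.6]
finger_gap: 45.0
```

```bash
python3 -m jog '[[[-0.02,0,0.02,0,0,0,0],[0,0,0,0,0,0,0]]]'; python3 -m jog '[[[-0.02,0,0.02,0,0,0,0],[0,0,0,0,0,0,0]]]'
```

```text
time: 6.28
tool_pos: [505.6, 79.0, 11.9]
tcp_rot: [-180.0, -0.4, -0.0]
ft_force: [15.2, 2.5, -9.5]
finger_gap: 45.6
time: 6.52
tool_pos: [505.7, 79.0, 11.8]
tcp_rot: [-180.0, -0.5, -0.0]
ft_force: [15.6, 1.9, -4.6]
finger_gap: 45.0
```

```bash
python3 -m jog '[[[-0.02,0,0,0,0,0,0],[0,0,0,0,0,0,0]]]'
```

```text
time: 6.78
tool_pos: [504.5, 79.1, 11.8]
tcp_rot: [-180.0, -0.5, -0.0]
ft_force: [13.0, 2.1, -3.0]
finger_gap: 45.1
```

```bash
python3 -m jog '[[[-0.02,0,0,0,0,0,0],[0,0,0,0,0,0,0]]]';python3 -m jog '[[[-0.02,0,0,0,0,0,0],[0,0,0,0,0,0,0]]]'
```

```text
time: 7.02
tool_pos: [503.1, 79.1, 11.8]
tcp_rot: [-180.0, -0.4, -0.0]
ft_force: [11.2, 2.6, -0.4]
finger_gap: 45.1
time: 7.28
tool_pos: [501.6, 79.1, 11.7]
tcp_rot: [-180.0, -0.3, -0.0]
ft_force: [7.6, 1.6, 2.7]
finger_gap: 45.2
```

```bash
python3 -m jog '[[[-0.02,0,0,0,0,0,0],[0,0,0,0,0,0,0]]]';python3 -m jog '[[[-0.02,0,0,0,0,0,0],[0,0,0,0,0,0,0]]]'
```

```text
time: 7.52
tool_pos: [500.1, 79.2, 11.7]
tcp_rot: [-180.0, -0.3, 0.0]
ft_force: [4.2, 2.4, 5.9]
finger_gap: 45.1
time: 7.78
tool_pos: [498.6, 79.2, 11.6]
tcp_rot: [-180.0, -0.2, 0.0]
ft_force: [2.5, 1.8, 8.2]
finger_gap: 45.2
```

```bash
python3 -m jog '[[[0,0,0,0,0,0,1],[0,0,0,0,0,0,1],[0,0,0,0,0,0,1],[0,0,-0.5,0,0,0,1],[0,0,-1,0,0,0,1],[0,0,-1,0,0,0,1],[0,0,-1,0,0,0,1],[0,-1,-0.5,0,0,0,1],[0,-1,0,0,0,0,1],[0,-1,0,0,0,0,1]]]'
python3 - <<'E'
from h import *
a=np.load('top.npz')['d']
p,d=shot('top'); save(cv2.resize(p[85:230,180:330],None,fx=4,fy=4,interpolation=cv2.INTER_CUBIC),'t3.png')
W=world('top',d);X,Y,Z=[W[...,i] for i in range(3)]
s=(Z>48)&(Z<68)&(X>450)&(X<560)&(abs(Y-76)<40); print(np.round(np.percentile(W[s],[2,50,98],axis=0),1).tolist())
s=(Z>107)&(Z<120)&(X>560)&(X<750)&(abs(Y-76)<75); print(cv2.minAreaRect(W[s][:,:2].astype(np.float32)),np.nanmedian(Z[s]))
E
```

```text
time: 9.02
tool_pos: [496.6, 230.0, 210.3]
tcp_rot: [180.0, -0.0, -0.0]
ft_force: [1.0, -1.6, -0.1]
finger_gap: 85.4
[[487.1, 60.0, 48.8], [497.8, 77.3, 55.2], [509.5, 95.6, 63.6]]
((652.0176391601562, 75.20501708984375), (118.99174499511719, 117.36407470703125), 88.78483581542969) 115.0698015234907
```

View pics/t3.png

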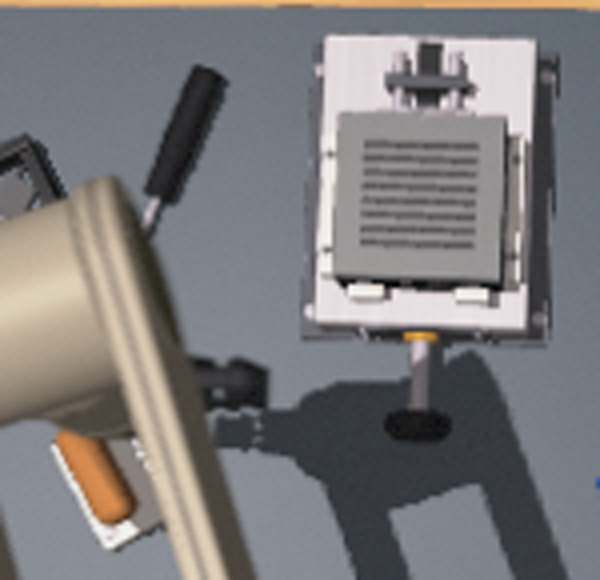

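The knob stays out by 23 mm and the jaw holds the PC against its stops. The cover is at about (652,76), top at z=115. Next is the block.

```bash
python3 -m jog '[[[-0.4,-0.77,0,0,0,0,1],[-0.4,-0.76,0,0,0,0,1],[0,0,0,0,0,-0.0273,1],[0,0,0,0,0,-0.0273,1],[0,0,0,0,0,-0.0273,1],[0,0,0,0,0,0,1],[0,0,0.9,0,0,0,1],[0,0,0.9,0,0,0,1],[0,0,0.9,0,0,0,1],[0,0,0.56,0,0,0,1],[0,0,0,0,0,0,1]]]' 
python3 -m jog '[[[0,0,0,0,0,0,0],[0,0,0,0,0,0,0],[0,0,0,0,0,0,0],[0,0,0,0,0,0,0],[0,0,0,0,0,0,0],[0,0,0,0,0,0,0]]]' 60
```

```text
time: 10.45
tool_pos: [454.2, 303.8, 43.9]
tcp_rot: [-180.0, 0.4, 29.3]
ft_force: [-0.1, -0.0, -0.5]
finger_gap: 85.5
time: 11.2
tool_pos: [457.4, 305.7, 48.1]
tcp_rot: [180.0, -0.1, 29.5]
ft_force: [-1.5, 0.9, 7.5]
finger_gap: 27.5
```

```bash
python3 -m jog '[[[0,0,-0.2,0,0,0,0],[0,0,-0.6,0,0,0,0],[0,0,-0.9,0,0,0,0],[0,0,-0.9,0,0,0,0],[0,0,-0.9,0,0,0,0],[0,0,0,0,0,0.0273,0],[0,0,0,0,0,0.0273,0],[0,0,0,0,0,0.0273,0],[0,0,0,0,0,0,0]]]' 
python3 -m jog '[[[0.78,0.92,0,0,0,0,0],[0.78,0.92,0,0,0,0,0],[0.78,0.92,0,0,0,0,0],[0.78,0.92,0,0,0,0,0],[0.78,0.92,0,0,0,0,0],[0,0,0,0,0,0,0],[0,0,0,0,0,0,0]]]'
python3 - <<'E'
from h import *
p,d=shot('side'); save(cv2.resize(p[80:240,160:340],None,fx=3.5,fy=3.5,interpolation=cv2.INTER_CUBIC),'s4.png')
q,_=shot('top');save(cv2.resize(q[85:230,180:330],None,fx=4,fy=4,interpolation=cv2.INTER_CUBIC),'t4.png')
print(telemetry.sense()['tool_pos'],telemetry.sense()['ft_force'])
E
```

```text
time: 12.32
tool_pos: [456.3, 305.1, 221.8]
tcp_rot: [180.0, 0.0, 0.1]
ft_force: [0.2, 0.1, -1.7]
finger_gap: 27.1
time: 13.2
tool_pos: [651.3, 75.1, 221.3]
tcp_rot: [-180.0, 0.1, 0.1]
ft_force: [-0.2, -0.2, -2.1]
finger_gap: 27.2
[650.99860695  76.26230987 221.79272367] [-0.78392029 -0.13197879 -2.43371919]
```

View pics/s4.png

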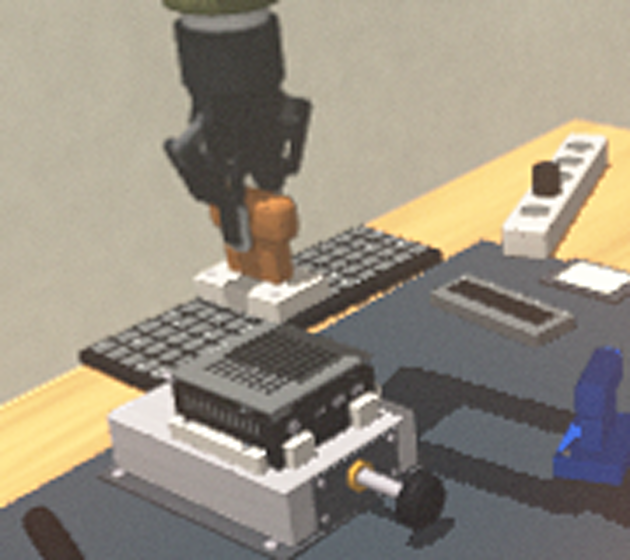

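The side view shows the block held upright, with its foot at about (262,290) in the crop above the cover at (270,370). I'll measure the foot against the cover in the same picture.

Run:
```python
from h import *
for n in('side','top'):
    z=np.load(n+'.npz');W=world(n,z['d']);p=z['p'].astype(int);X,Y,Z=[W[...,i] for i in range(3)]
    N=(abs(X-655)<100)&(abs(Y-76)<90)
    w=(p.min(-1)>130)&N&(Z>170)&(Z<205)
    q=W[w]; 
    if len(q)>20: print(n,'foot',len(q),np.round(np.percentile(q,[1,50,99],axis=0),1).tolist(),cv2.minAreaRect(q[:,:2].astype(np.float32)))
    t=w&(Z>189); q=W[t]
    if len(q)>20:
        A=np.c_[q[:,:2]-q[:,:2].mean(0),np.ones(len(q))]; print(' tilt',np.linalg.lstsq(A,q[:,2],rcond=None)[0])
    c=N&(Z>109)&(Z<121); q=W[c]
    if len(q)>20: print(' cover',len(q),np.round(np.percentile(q,[1,50,99],axis=0),1).tolist(),cv2.minAreaRect(q[:,:2].astype(np.float32)))
```

```text
side foot 290 [[602.8, 50.8, 174.6], [635.5, 104.7, 191.4], [692.3, 109.1, 195.9]] ((647.1021728515625, 77.86044311523438), (64.28521728515625, 91.0995101928711), 88.51753997802734)
 tilt [ 4.63589718e-03 -2.13300714e-02  1.92720650e+02]
 cover 847 [[590.8, 19.9, 110.4], [644.5, 84.3, 114.5], [707.1, 136.7, 116.9]] ((649.5779418945312, 78.31013488769531), (120.58606719970703, 120.80062866210938), 89.39697265625)
top foot 116 [[606.8, 54.1, 187.1], [614.8, 93.4, 194.0], [638.6, 104.4, 200.4]] ((622.5856323242188, 79.10131072998047), (51.367897033691406, 31.960668563842773), 89.03089141845703)
 tilt [5.14086571e-02 9.17442040e-03 1.94260972e+02]
 cover 447 [[594.1, 15.2, 109.9], [615.9, 105.4, 114.9], [692.8, 134.2, 120.5]] ((651.5947265625, 75.20027160644531), (118.70838928222656, 115.3839340209961), 88.69364929199219)
```

```bash
python3 -m jog '[[[0.04,0,0.4,0,0,0.003,0],[0,0,0.4,0,0,0,0],[0,0,0.2,0,0,0,0],[0,0,0,0,0,0,0],[0,0,0,0,0,0,0]]]'; python3 -m jog '[[[0,0,0.04,0,0,0,0],[0,0,0.04,0,0,0,0],[0,0,0,0,0,0,0]]]'; python3 -m jog '[[[0,0,0.03,0,0,0,0],[0,0,0,0,0,0,0]]]'
```

```text
time: 13.92
tool_pos: [653.9, 75.2, 172.3]
tcp_rot: [-180.0, -0.0, -1.1]
ft_force: [-0.6, -0.1, -2.7]
finger_gap: 27.1
time: 14.3
tool_pos: [653.5, 75.2, 167.7]
tcp_rot: [-180.0, 0.0, -1.1]
ft_force: [0.1, 0.2, -2.5]
finger_gap: 27.2
time: 14.55
tool_pos: [653.5, 75.2, 166.1]
tcp_rot: [180.0, 0.0, -1.1]
ft_force: [-1.1, 0.0, -2.2]
finger_gap: 27.4
```

```bash
python3 -m jog '[[[0,-0.01,0.03,0,0,0,0],[0,0,0,0,0,0,0]]]'; python3 -m jog '[[[0,0,0.03,0,0,0,0],[0,0,0,0,0,0,0]]]'; python3 -m jog '[[[0,0,0.02,0,0,0,0],[0,0,0,0,0,0,0]]]'
```

```text
time: 14.8
tool_pos: [653.5, 75.8, 164.6]
tcp_rot: [-180.0, 0.0, -1.1]
ft_force: [-0.1, -0.7, -2.0]
finger_gap: 27.6
time: 15.05
tool_pos: [653.5, 75.7, 163.1]
tcp_rot: [180.0, 0.0, -1.1]
ft_force: [-0.0, 0.2, -2.5]
finger_gap: 27.3
time: 15.3
tool_pos: [653.8, 75.9, 162.7]
tcp_rot: [-180.0, -0.0, -1.1]
ft_force: [-0.3, 1.3, -0.4]
finger_gap: 27.4
```

Contact is starting, so I'll press in small steps.

```bash
for i in 1; do python3 -m jog '[[[0,0,0.02,0,0,0,0],[0,0,0,0,0,0,0]]]'; python3 -m jog '[[[0,0,0.02,0,0,0,0],[0,0,0,0,0,0,0]]]'; python3 -m jog '[[[0,0,0.02,0,0,0,0],[0,0,0,0,0,0,0]]]'; done
```

```text
time: 15.55
tool_pos: [654.0, 75.8, 162.4]
tcp_rot: [-180.0, -0.1, -1.1]
ft_force: [-1.7, 0.7, 4.2]
finger_gap: 27.7
time: 15.8
tool_pos: [654.3, 75.7, 161.8]
tcp_rot: [-180.0, -0.1, -1.1]
ft_force: [-1.6, 0.7, 8.0]
finger_gap: 27.3
time: 16.05
tool_pos: [654.5, 75.7, 161.0]
tcp_rot: [-180.0, -0.1, -1.1]
ft_force: [-2.1, 0.4, 6.6]
finger_gap: 27.4
```

```bash
for i in 1; do python3 -m jog '[[[-0.02,0,0.02,0,0,0,0],[0,0,0,0,0,0,0]]]'; python3 -m jog '[[[0,0,0.02,0,0,0,0],[0,0,0,0,0,0,0]]]'; python3 -m jog '[[[0,0,0.02,0,0,0,0],[0,0,0,0,0,0,0]]]'; done
```

```text
time: 16.3
tool_pos: [654.0, 75.6, 160.1]
tcp_rot: [-180.0, -0.2, -1.1]
ft_force: [1.4, 0.5, 5.4]
finger_gap: 27.2
time: 16.55
tool_pos: [652.7, 75.6, 157.2]
tcp_rot: [180.0, -0.0, -1.1]
ft_force: [-0.2, -0.3, -2.2]
finger_gap: 27.4
time: 16.8
tool_pos: [652.2, 75.7, 156.1]
tcp_rot: [180.0, 0.1, -1.1]
ft_force: [-2.5, 0.2, 2.0]
finger_gap: 27.4
```

```bash
for i in 1; do python3 -m jog '[[[0,0,0.02,0,0,0,0],[0,0,0,0,0,0,0]]]'; python3 -m jog '[[[0,0,0.02,0,0,0,0],[0,0,0,0,0,0,0]]]'; done
```

```text
time: 17.05
tool_pos: [652.4, 75.8, 156.1]
tcp_rot: [180.0, 0.0, -1.1]
ft_force: [-5.0, -0.3, 7.9]
finger_gap: 27.7
time: 17.3
tool_pos: [652.6, 75.8, 156.1]
tcp_rot: [180.0, -0.0, -1.1]
ft_force: [-6.9, 1.2, 12.5]
finger_gap: 27.3
```

```bash
python3 -m jog '[[[-0.01,0,0.02,0,0,0,0],[0,0,0,0,0,0,0]]]'; python3 -m jog '[[[-0.01,0,0.02,0,0,0,0],[0,0,0,0,0,0,0]]]'
python3 - <<'E'
from h import *
p,d=shot('side'); save(cv2.resize(p[120:240,180:300],None,fx=5,fy=5,interpolation=cv2.INTER_CUBIC),'s5.png')
W=world('side',d);X,Y,Z=[W[...,i] for i in range(3)]
c=(abs(X-650)<62)&(abs(Y-77)<62)&(Z>100)&(Z<120); q=W[c];q=q[(abs(q[:,0]-650)>46)|(abs(q[:,1]-77)>32)]
q=q[abs(q[:,2]-np.median(q[:,2]))<3]
A=np.c_[q[:,:2]-[650,77],np.ones(len(q))]; print(len(q),np.linalg.lstsq(A,q[:,2],rcond=None)[0])
E
```

```text
time: 17.55
tool_pos: [652.6, 75.8, 156.0]
tcp_rot: [180.0, -0.1, -1.1]
ft_force: [-7.8, 1.1, 15.8]
finger_gap: 27.1
time: 17.8
tool_pos: [652.6, 75.9, 156.0]
tcp_rot: [180.0, -0.2, -1.1]
ft_force: [-7.8, 0.8, 19.5]
finger_gap: 27.4
348 [ 4.05021913e-03 -1.14765139e-03  1.07437692e+02]
```

View pics/s5.png

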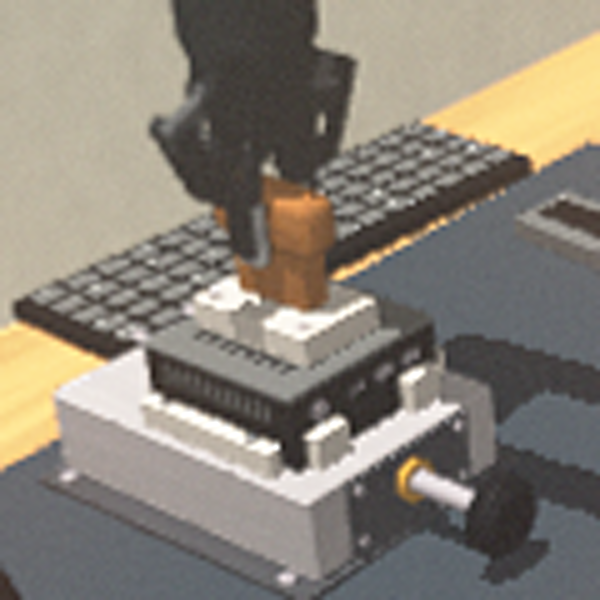

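The cover sits at 107.4 mm (115 before), level across its top, and the press peaked at about 22 N. I'll lift the block and put it back where it stood.

```bash
python3 -m jog '[[[0,0,-0.1,0,0,0,0],[0,0,-0.3,0,0,0,0],[0,0,-0.5,0,0,0,0],[0,0,-0.5,0,0,0,0],[-0.78,-0.92,0,0,0,0,0],[-0.78,-0.92,0,0,0,0,0],[-0.78,-0.92,0,0,0,0,0],[-0.78,-0.92,0,0,0,0,0],[-0.78,-0.92,0,0,0,0,0],[0,0,0,0,0,0,0]]]'; python3 -m jog '[[[0,0,0.4,0,0,-0.0283,0],[0,0,0.6,0,0,-0.0283,0],[0,0,0.6,0,0,-0.0283,0],[0,0,0.6,0,0,0,0],[0,0,0.5,0,0,0,0],[0,0,0,0,0,0,0],[0,0,0,0,0,0,0]]]'
```

```text
time: 19.1
tool_pos: [458.1, 312.7, 222.6]
tcp_rot: [-179.9, 0.1, -0.8]
ft_force: [0.7, -1.1, -2.4]
finger_gap: 27.7
time: 19.98
tool_pos: [461.9, 309.4, 88.5]
tcp_rot: [180.0, -0.1, 29.5]
ft_force: [-1.1, 0.4, -2.2]
finger_gap: 27.3
```

```bash
python3 -m jog '[[[0,0,0.4,0,0,0,0],[0,0,0.3,0,0,0,0],[0,0,0,0,0,0,0],[0,0,0,0,0,0,0]]]'; python3 -m jog '[[[0,0,0.04,0,0,0,0],[0,0,0.03,0,0,0,0],[0,0,0,0,0,0,0]]]';python3 -m jog '[[[0,0,0.02,0,0,0,0],[0,0,0,0,0,0,0]]]'
```

```text
time: 20.48
tool_pos: [460.9, 309.4, 52.2]
tcp_rot: [-180.0, 0.0, 29.5]
ft_force: [-0.4, 0.5, -2.4]
finger_gap: 27.4
time: 20.85
tool_pos: [461.0, 309.4, 48.8]
tcp_rot: [-180.0, -0.0, 29.5]
ft_force: [0.3, 0.9, -2.3]
finger_gap: 27.5
time: 21.1
tool_pos: [461.2, 309.6, 48.1]
tcp_rot: [-180.0, -0.0, 29.5]
ft_force: [-1.0, 0.6, 0.6]
finger_gap: 27.5
```

```bash
python3 -m jog '[[[0,0,0,0,0,0,1],[0,0,0,0,0,0,1],[0,0,0,0,0,0,1],[0,0,-0.4,0,0,0,1],[0,0,-0.9,0,0,0,1],[0,0,-0.9,0,0,0,1],[0,0,-0.6,0,0,0.0283,1],[0,0,0,0,0,0.0283,0],[0,0,0,0,0,0.0283,0],[0,0,0,0,0,0,0]]]'; python3 -m jog '[[[-0.1,0.93,0,0,0,0,0],[-0.1,0.93,0,0,0,0,0],[-0.1,0.93,0,0,0,0,0],[0,0.93,0,0,0,0,0],[0,0.92,0,0,0,0,0],[0,0,0,0,0,0,0],[0,0,0,0,0,0,0]]]'
```

```text
time: 22.35
tool_pos: [461.3, 309.6, 189.4]
tcp_rot: [-179.9, -0.1, -1.0]
ft_force: [-0.1, -0.2, -0.7]
finger_gap: 32.3
time: 23.22
tool_pos: [441.8, 77.9, 188.4]
tcp_rot: [-180.0, -0.0, -1.0]
ft_force: [-0.9, 0.0, -0.4]
finger_gap: -0.0
```

Now I'll go down in front of the knob, check the block and cover, then push.

```bash
python3 -m jog '[[[0,0,0.9,0,0,0,0],[0,0,0.9,0,0,0,0],[0,0,0.9,0,0,0,0],[0,0,0.6,0,0,0,0],[0.2,0,0,0,0,0,0],[0,0,0,0,0,0,0]]]'
python3 - <<'E'
from h import *
p,d=shot('side'); save(cv2.resize(p[130:310,180:330],None,fx=3.3,fy=3.3,interpolation=cv2.INTER_CUBIC),'s6.png')
E
```

```text
time: 23.98
tool_pos: [453.7, 78.3, 24.5]
tcp_rot: [-180.0, -0.1, -1.0]
ft_force: [0.1, -0.4, -0.0]
finger_gap: -0.0
```

View pics/s6.png

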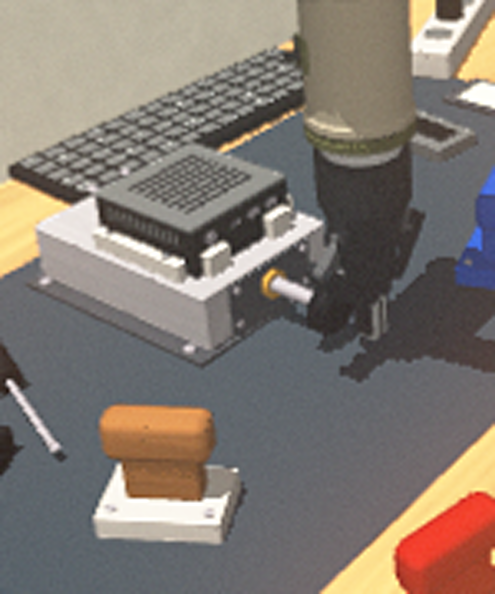

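The block stands upright at (165,475), the cover is flush, and the shut fingers at (378,315) are in front of the knob at (335,310). I'll push now.

```bash
python3 -m jog '[[[0.14,0,0,0,0,0,0],[0.12,0,0,0,0,0,0],[0,0,0,0,0,0,0]]]'; python3 -m jog '[[[0.04,0,0,0,0,0,0],[0.04,0,0,0,0,0,0],[0,0,0,0,0,0,0]]]'; python3 -m jog '[[[0.04,0,0,0,0,0,0],[0,0,0,0,0,0,0]]]'
```

```text
time: 24.4
tool_pos: [465.6, 77.2, 23.4]
tcp_rot: [-180.0, -0.1, -1.1]
ft_force: [-0.2, 0.3, 0.6]
finger_gap: -0.3
time: 24.78
tool_pos: [468.6, 77.2, 22.8]
tcp_rot: [180.0, 0.0, -1.1]
ft_force: [-0.3, 0.1, 0.2]
finger_gap: 0.1
time: 25.02
tool_pos: [470.7, 77.2, 22.8]
tcp_rot: [-180.0, -0.0, -1.1]
ft_force: [-0.1, 0.1, 0.8]
finger_gap: 0.1
```

```bash
python3 -m jog '[[[0.04,0,0,0,0,0,0],[0.04,0,0,0,0,0,0],[0,0,0,0,0,0,0]]]'; python3 -m jog '[[[0.04,0,0,0,0,0,0],[0.04,0,0,0,0,0,0],[0,0,0,0,0,0,0]]]';  python3 -m jog '[[[0.04,0,0,0,0,0,0],[0,0,0,0,0,0,0]]]'
```

```text
time: 25.4
tool_pos: [475.0, 77.1, 22.9]
tcp_rot: [-180.0, -0.0, -1.1]
ft_force: [0.8, 0.9, -0.3]
finger_gap: -0.0
time: 25.78
tool_pos: [478.9, 77.0, 22.9]
tcp_rot: [-180.0, -0.0, -1.1]
ft_force: [0.3, 0.2, 0.7]
finger_gap: -0.6
time: 26.02
tool_pos: [480.8, 77.0, 22.8]
tcp_rot: [-180.0, -0.0, -1.1]
ft_force: [0.1, 0.2, -1.0]
finger_gap: -0.3
```

```bash
python3 -m jog '[[[0.04,0,0,0,0,0,0],[0,0,0,0,0,0,0]]]'; python3 -m jog '[[[0.04,0,0,0,0,0,0],[0,0,0,0,0,0,0]]]';  python3 -m jog '[[[0.04,0,0,0,0,0,0],[0,0,0,0,0,0,0]]]'
```

```text
time: 26.28
tool_pos: [482.7, 77.0, 22.8]
tcp_rot: [-180.0, -0.0, -1.1]
ft_force: [-0.7, 0.6, -0.3]
finger_gap: 0.1
time: 26.52
tool_pos: [484.6, 76.9, 22.7]
tcp_rot: [180.0, 0.0, -1.1]
ft_force: [-0.4, -0.4, -0.1]
finger_gap: 0.0
time: 26.78
tool_pos: [486.7, 76.9, 22.7]
tcp_rot: [-180.0, 0.0, -1.1]
ft_force: [-0.1, 0.3, -0.4]
finger_gap: -0.2
```

Run:
```python
from h import *
p,d=shot('side'); save(cv2.resize(p[180:250,240:320],None,fx=7,fy=7,interpolation=cv2.INTER_CUBIC),'s7.png')
```

```text
(no output)
```

View pics/s7.png

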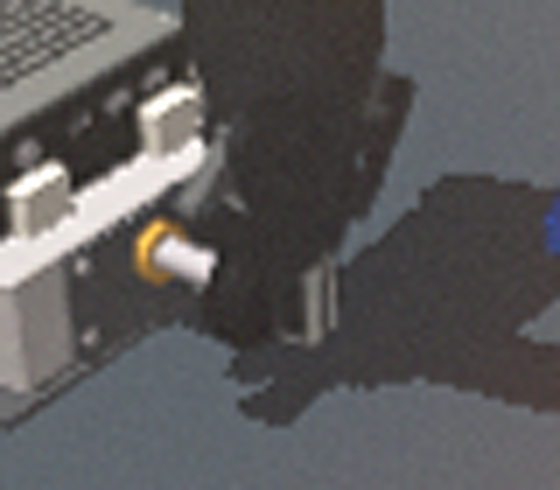

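Run:
```python
from h import *
for n in('side','top'):
    if n=='top': shot('top')
    z=np.load(n+'.npz');W=world(n,z['d']);X,Y,Z=[W[...,i] for i in range(3)]
    for lo in range(12,70,8):
        s=(Z>lo)&(Z<=lo+8)&(abs(Y-77)<45)&(X>440)&(X<575)
        if s.sum()>3: 
            h,_=np.histogram(X[s],bins=np.arange(440,580,10)); print(n,lo,h.tolist())
```

```text
side 12 [0, 0, 0, 0, 0, 1, 2, 0, 0, 0, 0, 0, 34]
side 20 [0, 0, 0, 3, 3, 4, 9, 2, 0, 0, 0, 2, 26]
side 28 [0, 0, 0, 10, 7, 9, 11, 5, 0, 4, 2, 5, 20]
side 36 [0, 0, 0, 16, 7, 7, 12, 6, 0, 10, 12, 21, 22]
side 44 [0, 0, 0, 13, 10, 8, 16, 8, 0, 0, 1, 8, 32]
side 52 [0, 0, 0, 12, 7, 1, 6, 3, 0, 0, 0, 0, 47]
side 60 [0, 0, 0, 16, 0, 3, 0, 0, 0, 0, 0, 0, 15]
side 68 [0, 0, 0, 40, 4, 7, 0, 0, 0, 0, 0, 0, 0]
```

Run:
```python
from h import *
z=np.load('side.npz');W=world('side',z['d']);X,Y,Z=[W[...,i] for i in range(3)]
s=(Z>20)&(Z<=60)&(Y>30)&(Y<140)&(X>440)&(X<575)
h,_,_=np.histogram2d(X[s],Y[s],bins=[np.arange(460,580,5),np.arange(40,125,7)]); print(h.astype(int))
for v in range(214,232,3): print(v,[(int(X[v,u]),int(Y[v,u]),int(Z[v,u])) if X[v,u]==X[v,u] else 0 for u in range(264,294,3)])
```

```text
[[ 0  0  0  0  0  0  0  0  0  0  0  0]
 [ 0  0  0  0  0  0  0  0  0  0  0  0]
 [ 0  0  0  0  0  2  2  0  0  0  0  0]
 [ 0  0  0  3  7 18 17  5  0  0  0  0]
 [ 0  0  0  2  0  0 10  9  0  0  0  0]
 [ 0  0  0  0  0  0  2 11  0  0  0  0]
 [ 0  0  0  0  0  0  1  8  0  0  0  0]
 [ 0  0  0  0  0  1  5 11  3  0  0  0]
 [ 0  0  0  0  0  0  3 11 15  0  0  0]
 [ 0  0  0  0  0  0  0  3 20  2  0  0]
 [ 0  0  0  0  0  0  0  1  8  4  0  0]
 [ 0  0  0  0  0  0  0  2  9  0  0  0]
 [ 0  0  0  0  0  0  0  0  0  0  0  0]
 [ 0  0  0  0  0  0  0  0  0  0  0  0]
 [ 0  0  0  0  0  1  6  0  0  0  0  0]
 [ 0  0  0  0  0  2  5  0  0  0  0  0]
 [ 0  0  0  0  0  3  4  0  0  0  0  0]
 [ 0  0  0  0  0  2  6  0  0  0  0  0]
 [ 0  0  0  0  1  2  4  0  0  0  0  0]
 [ 0  0  0  1  3  7 14  4  0  0  0  0]
 [ 0  2  2  0  4  7 13 16 18 16 11 17]
 [ 1  1  2  1  2  3  4  9  4  6 10  8]
 [ 1  1  1  0  0  2  1  2  1  2  1  3]]
214 [(553, 80, 44), (563, 58, 29), (486, 127, 93), (475, 128, 97), (475, 116, 90), (483, 96, 77), (475, 93, 78), (477, 78, 70), (473, 70, 67), (531, -12, 2)]
217 [(550, 84, 37), (540, 83, 40), (530, 82, 43), (495, 107, 69), (476, 116, 81), (473, 107, 77), (476, 92, 67), (473, 83, 64), (532, 0, -1), (523, -1, 0)]
220 [(563, 73, 16), (538, 86, 32), (515, 99, 48), (505, 97, 50), (500, 91, 49), (490, 89, 51), (479, 90, 56), (474, 82, 53), (517, 19, 3), (513, 10, 0)]
223 [(566, 70, 3), (559, 65, 3), (512, 103, 41), (503, 100, 43), (501, 90, 38), (491, 89, 41), (481, 88, 44), (476, 81, 42), (480, 64, 32), (503, 23, 0)]
226 [(559, 79, 0), (550, 76, 2), (515, 101, 29), (504, 100, 33), (499, 93, 31), (491, 90, 32), (479, 91, 37), (477, 82, 32), (498, 44, 3), 0]
229 [(550, 90, 0), (542, 85, 0), (534, 82, 1), (506, 99, 21), (504, 89, 17), (513, 67, 0), (506, 62, 0), (497, 59, 1), (491, 52, 0), (483, 49, 1)]
```

The knob has already slipped back part-way, ahead of the fingers: less rod is bare and the head is further in. I'll keep pushing to the hard end.

```bash
python3 -m jog '[[[0.04,0,0,0,0,0,0],[0,0,0,0,0,0,0]]]'; python3 -m jog '[[[0.04,0,0,0,0,0,0],[0,0,0,0,0,0,0]]]';  python3 -m jog '[[[0.04,0,0,0,0,0,0],[0,0,0,0,0,0,0]]]';python3 -m jog '[[[0.04,0,0,0,0,0,0],[0,0,0,0,0,0,0]]]'
```

```text
time: 27.12
tool_pos: [488.7, 76.9, 22.8]
tcp_rot: [-180.0, -0.0, -1.1]
ft_force: [-1.2, 0.5, 0.1]
finger_gap: 0.0
time: 27.38
tool_pos: [490.8, 76.8, 22.8]
tcp_rot: [-180.0, -0.0, -1.1]
ft_force: [-0.6, -0.9, -0.3]
finger_gap: 0.1
time: 27.62
tool_pos: [492.8, 76.8, 22.8]
tcp_rot: [-180.0, -0.0, -1.1]
ft_force: [0.6, 0.9, -0.2]
finger_gap: -0.4
time: 27.88
tool_pos: [494.8, 76.7, 22.8]
tcp_rot: [-180.0, -0.0, -1.1]
ft_force: [0.1, -0.6, 0.0]
finger_gap: 0.2
```

```bash
python3 -m jog '[[[0.04,0,0,0,0,0,0],[0,0,0,0,0,0,0]]]'; python3 -m jog '[[[0.03,0,0,0,0,0,0],[0,0,0,0,0,0,0]]]';  python3 -m jog '[[[0.03,0,0,0,0,0,0],[0,0,0,0,0,0,0]]]'
```

```text
time: 28.12
tool_pos: [495.6, 76.7, 22.5]
tcp_rot: [180.0, 0.1, -1.1]
ft_force: [-6.5, -0.1, 3.7]
finger_gap: 0.2
time: 28.38
tool_pos: [495.7, 76.8, 22.2]
tcp_rot: [180.0, 0.3, -1.1]
ft_force: [-13.7, 0.1, 8.7]
finger_gap: -0.2
time: 28.62
tool_pos: [495.7, 76.8, 21.8]
tcp_rot: [180.0, 0.5, -1.1]
ft_force: [-18.3, -0.4, 13.3]
finger_gap: -0.2
```

That is a hard stop, with the head front at about 508 as expected for fully in. I'll retreat and verify.

```bash
python3 -m jog '[[[-0.3,0,0,0,0,0,0],[-0.6,0,0,0,0,0,0],[0,0,-0.9,0,0,0,0],[0,0,-0.9,0,0,0,0],[0,0,-0.9,0,0,0,0],[0,0,-0.9,0,0,0,0],[0,1,0,0,0,0,0],[0,1,0,0,0,0,0],[0,1,0,0,0,0,0],[0,1,0,0,0,0,0],[0,1,0,0,0,0,0],[0,0,0,0,0,0,0]]]'
python3 - <<'E'
from h import *
P=[]
for n in('top','side'):
    p,d=shot(n);W=world(n,d);X,Y,Z=[W[...,i] for i in range(3)]
    s=(Z>48)&(Z<68)&(X>450)&(X<545)&(abs(Y-76)<40); print(n,'knob',np.round(np.percentile(W[s],[2,50,98],axis=0),1).tolist())
    s=(Z>103)&(Z<120)&(X>560)&(X<750)&(abs(Y-76)<75); q=W[s]
    A=np.c_[q[:,:2]-q[:,:2].mean(0),np.ones(len(q))]
    print(' cover',np.round(cv2.minAreaRect(q[:,:2].astype(np.float32))[0],1),np.linalg.lstsq(A,q[:,2],rcond=None)[0])
    s=(Z>84)&(Z<97)&(abs(X-458)<60)&(abs(Y-308)<60); print(' bar',np.round(np.nanmedian(W[s],0),1))
    P.append(cv2.resize(p[85:235,180:330] if n=='top' else p[150:300,180:330],(400,400),interpolation=cv2.INTER_CUBIC))
save(np.hstack(P),'f8.png')
E
```

```text
time: 30.12
tool_pos: [449.7, -175.7, 203.0]
tcp_rot: [179.9, -0.0, -1.3]
ft_force: [-0.4, 0.5, -0.2]
finger_gap: 0.1
top knob [[510.0, 60.1, 48.2], [520.8, 77.6, 55.9], [530.7, 96.1, 62.5]]
 cover [652.4  74.5] [1.25590821e-03 1.48978192e-03 1.08608032e+02]
 bar [461.7 307.3  89.9]
side knob [[508.2, 67.2, 48.8], [515.0, 86.2, 54.7], [524.6, 100.7, 59.6]]
 cover [650.7  78. ] [ 2.78963336e-03 -2.81734330e-03  1.07532166e+02]
 bar [455.6 313.2  89.4]
```

View pics/f8.png

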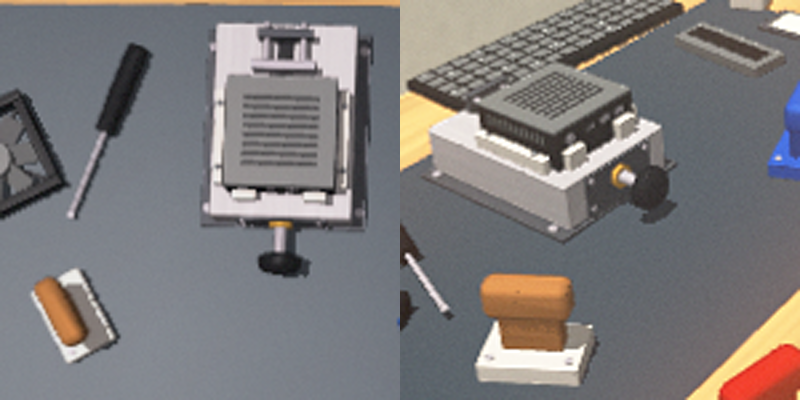

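The knob is back at its starting position (x = 520.8, same as before the pull) and the jaw at (285,65) is clear of the PC. The cover is flush and level, and the block stands upright at (75,315).

```bash
python3 -c "
from bench import job; print(job.hand_in())"
```

```text
the job is handed in; nothing more can be done
None
```

The job is done and handed in at about 30 s on the robot's clock, against the 72 s limit.

- **Knob out:** I gripped the head and pulled it past the detent. The highest reading was about 16 N. It stayed out by itself after release, 23 mm out, with the PC drawn against its stops.
- **Cover:** I pressed it with the white and wood block. It gave way at about 10 N net, and I then seated it to about 22 N net. Its top came down about 7 mm and is level: 107.5 mm by the side camera and 108.6 mm by the top camera, where 108 mm is expected.
- **Knob back in:** I pushed with the shut fingers until it stopped hard at about 18 N. The top camera puts the head at x = 520.8 mm, the same as at the start, and the jaw stands clear of the PC.
- **Block:** It stands upright on the bench a few mm from where it started. The crops show nothing else moved, but I did not measure the other objects.

- **Disagreements:** The side camera reads a few mm off the top camera in x and y.
- **Not recorded:** I took force readings only between moves. When I pushed the knob in, it left its detent between two of them, so that peak was not recorded. The knob was running ahead of the fingers after that.

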